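Open the squeeze-and-turn cap of the glue tub

TASK

Open the glue tub: gently squeeze the two side tabs of its cap together and, keeping them squeezed, turn the cap anticlockwise until you feel it come up against its stop, without forcing it. Then lift the cap straight off and set it down gently, top up, flat on the floor of the shallow metal tray, and let go. Leave the other things on the bench where they are.

Things in the scene. Friction and masses are not known exactly. Their poses are not given: they have to be found in the camera images.
- tub: square white plastic glue tub, 104 mm wide, in a low steel cradle (122 x 150 mm) screwed to the bench: it cannot move. Origin on the bench under its centre, z up; flat top 92 mm above. On the top four small square posts (6 mm wide, 9 mm tall, 10.5 mm in x and 29 mm in y from the axis) flank the feet of the cap's tabs and lock the cap against turning.
- neck (a point): on the neck's upright axis, at the tub's flat top. Inside, two lugs of the cap run under the neck's ledge until, turning anticlockwise, they come under two slots and 6 degrees (0.1 rad) later meet a firm, slightly springy stop (0.06 N m at first, 0.4 more per 0.1 rad). It is 36 to 80 degrees (0.63 to 1.40 rad) on: different each time, only to be felt.
- cap: round grey cap on the tub's neck, 44 mm across, 25 mm tall, 55 to 90 g, with an upright flat tab at its +y and its -y side. Origin: centre of its open lower rim, z up through the closed top; starts 1 mm above the tub's top, x and y parallel to the tub's. Stood on a surface, its origin is at that surface's height. Keep the force between cap and tub under 28 N.
- cap_top (a point): centre of the cap's closed top, 25 mm above its lower rim. A sprung seal in the neck presses the cap up with about 4 N, so it drags as it turns (up to 0.1 N m). With the lugs touching the stop, or up to 5 degrees (0.09 rad) before it, the cap lifts straight off: lugs free after 10 mm, cap clear of the neck after 25 mm. Turned less or not squeezed, it is locked.
- tab_a: the cap's tab at its +y side: upright plate 18 mm wide (cap x), from 9 to 32 mm above the lower rim, outer face 30 mm from the axis (60 mm over both tabs, 50 when both are pressed). Slides 5 mm straight in on a spring: gives at 2 N, fully in at 8 N, unlocked from 3 mm. Squeeze with 12 to 20 N; it cracks at 35 N. Origin on the cap's axis at the rim while out, moving to -y with it.
- tab_b: the cap's other, equal tab, at its -y side; origin on the cap's axis at the rim's height while out, moving toward the cap's +y as it is pressed; axes as the cap's. Grip both tabs from above between the finger pads, fingertips 10 to 20 mm above the cap's lower rim: lower they would meet the posts.
- tray: shallow open aluminium tray, 160 x 130 mm (x, y) and 14 mm tall, walls and floor 4 mm thick, fixed to the bench on the other side from the tub. Origin under its centre, on the bench; z up. Its floor's upper face is 4 mm above the bench.
- dropper_a: small white dropper bottle, 30 mm across and 74 mm tall, standing on the bench between the glue tub and the tray; origin at the centre of its underside. Leave it standing where it is.
- heel: black rubber heel piece, about 75 x 50 mm and 8 mm thick, lying flat between the glue tub and the tray on the robot's side; leave it.
- dropper_b: second dropper bottle, same size, standing beyond the tub and tray; leave it.
- polish: low round polish tin, 72 mm across, 28 mm tall, standing beyond the tub and tray; leave it.
- funnel_bottle: plastic bottle with a long tapered spout, 72 mm across, 165 mm tall, standing beyond the tub and tray; leave it.
- hammer: hammer lying flat far to the robot's left; leave it.
- brush: brush lying flat far to the robot's right; leave it.
Mind the look-alikes: they are no part of the job. What is shaped like the cap but green is not meant.

How it is judged:
By the outcome, as a careful person would: the job done as asked, in the order asked, and still so for the second after the job is handed in, with the robot touching nothing.
It also fails if it takes over 72 s, if anything falls off the work surface, if the arm or the gripper's body presses on something with over 40 N, if the wrist force passes 120 N, or if a joint passes its speed limit or range.

ROBOT

A 6-joint arm with a two-finger parallel gripper is mounted at the origin on the work surface. World frame = base frame: x ahead of the robot, y to its left, z up, the work surface at z = 0. Lengths are in m, angles in rad, forces in N, time in s.
With the tool pointing down it reaches from about 0.275 to 0.825 m from the base axis. Payload 4.9 kg.
Tool frame: the origin (TCP) lies midway between the tips of the shut fingers; the grasp point (between the pads) lies 19 mm behind it (grip_point_offset is the distance from the TCP to the grasp point, in m); z points along the fingers, y is the line along which they close (so a half turn about z gives the same grasp; the last joint's range is limited). The gripper opens to 85 mm and grips with 20 to 120 N. Pads are 22 mm wide; open, the fingers measure 114 mm over their backs; the gripper's body (76 mm by 85 mm) begins 54 mm behind the grasp point. The pads swing forward as they close: fully open they stand 13 mm farther back than shut.
Start: joints at [-1.473, 0.326, -0.193, 1.052, 0, 1.437], TCP at [0.126, -0.535, 0.231] pointing down, gripper open.
Joint ranges: [-2.65, 2.65], [-0.97, 1.79], [-1.3, 1.35], [-1.93, 2.1], [-1.47, 1.37], [-3.14, 3.14]. Speed limits (rad/s): [2.57, 2.57, 3.14, 3.14, 3.14, 3.14].

INTERFACE

Orientations are given as a rotation vector (axis times angle).
In Python, from cell import * gives the robot as it stands. Calls block until the motion is done:
- movep(position, orientation): joint-space move of the TCP to a pose.
- move_l(position, velocity=0.15, rot=None, until_force=None): straight line of the TCP; rot=None keeps the orientation; velocity is the mean speed in m/s. With until_force (N) it stops when the force on the tool has changed by that much, and returns True; else False.
- set_joints(angles): joint-space move.
- let_go() and grab(newtons=None): open the fingers fully, or close them until they stop; newtons is the grip in N (None keeps the last).
- sleep(seconds).
- ik(position, orientation): joint angles nearest the present ones, or None.
- get_state(): the state.
- grab_frame(name): name is "scene" or "side" or "wrist"; returns a dict with "img" (480x640x3 uint8, red, green, blue), "fx", "fy", "cx", "cy" (pixels), "cam_to_world" (4x4, takes a point from camera to world coordinates); the wrist camera has in their place "T_tool_cam" (4x4, takes a point from camera to tool coordinates, whose origin is the TCP and whose axes are the flange's). Camera axes: x right, y down, z forward; pixel columns grow to the right and rows downward; lengths in m; the calibration is good to about 2 mm. The wrist camera is an equidistant fisheye: a pixel r from the principal point sees the ray r / f radians off the axis. A picture is of the moment at which its call begins: read the wrist's pose just before it. There is no depth.
A pose or a line that the arm cannot do raises MotionError and nothing moves.
- sign_off(): hands the job in; it is judged then, once.
Trained networks look in the newest picture that a camera, given by its name, has taken for a name from the list of things; names that differ only in an ending like _2 or _b are one class to them, and where a whole thing is asked for, a point or a joint stands for the part that bears it (a point fixed in the world has none). Each returns a list of dicts, best first, with "score" (0 to 1); they miss things now and then, are a little off and sometimes report something else, mostly with a low value. They report only what shows in the picture. A call takes as long as a camera call. They do not tell look-alikes from the thing itself.
- spot_in(camera, name): "centre" ([column, row] in pixels, amid what is visible of it).
- silhouettes(camera, name): "mask" (480x640 bool, what is visible of it) and "centre" ([column, row] in pixels, amid what is visible of it).
- tip_of(camera, name): "centre" ([column, row] in pixels: a listed point, or the origin of a listed thing).
The state is a dict: "clock": time; "q": joint angles; "joint_velocities": joint speeds; "tau": joint torques, N m; "position": TCP position; "eef_rot": TCP orientation; "contact_force": force on the tool from outside, world axes, zero at the start; "wrist_torque": the same for the moment, N m; "finger_gap": opening from 0.0 (shut) to 1.0 (fully open); "grasp_force": force on a finger pad.
Only numpy, scipy, OpenCV 4.12 (cv2) and the standard library are available. Lean on these libraries where they do the work, as an engineer would, in place of code of your own. Each camera call takes 0.05 s, during which the arm holds its last target. There are 200 camera calls.

## Working session

There is one attempt and no reset: what is moved stays moved. The work goes in short steps, each a Python script; the robot and the scene stay as the last script left them, time stands still between calls to the robot, and variables do not carry over. Pictures are saved under pics/ and viewed, at most 10 in all, crops included, and the job is handed in when it is done.

```bash
mkdir -p pics; ls; python3 - <<'E'
from cell import *
import cv2
s=get_state();print(s)
for c in("scene","side"):
    f=grab_frame(c);cv2.imwrite(f"pics/{c}0.png",f["img"][:,:,::-1])
    print(c,f["fx"],f["cx"],f["cam_to_world"])
    for n in("cap","cap_top","tub","neck","tray","tab_a","tab_b"):
        for k in (spot_in,tip_of):
            try: print(n,k.__name__,[(d["centre"],round(d["score"],2)) for d in k(c,n)][:4])
            except Exception as e: print(n,k.__name__,e)
E
```

```text
pics
{'clock': 0.0, 'q': array([-1.47320035e+00,  3.26962497e-01, -1.93603010e-01,  1.05199835e+00,
        2.16949382e-06,  1.43656258e+00]), 'joint_velocities': array([ 1.05148645e-04, -4.25393336e-05,  1.46785061e-03, -5.87966867e-04,
       -3.50792400e-06, -3.66758604e-04]), 'tau': array([ 1.09853136e-03, -4.43394434e+01,  2.62444371e+01,  1.53815694e-02,
        1.06502380e-04, -1.88511606e-06]), 'position': array([ 0.12630272, -0.53469236,  0.23048444]), 'eef_rot': array([-3.11875532e+00, -3.63137963e-01, -5.42350764e-05]), 'contact_force': array([0.32503218, 0.61804597, 0.17492246]), 'wrist_torque': array([-0.01548232,  0.0190171 ,  0.01334814]), 'grasp_force': 0.0, 'finger_gap': 1.0049175124430438}
scene 559.9856591813017 314.3693533975473 [[ 0.30006133  0.63148608 -0.71497449  1.59742437]
 [ 0.95390687 -0.19471596  0.228358   -0.30290799]
 [ 0.00498795 -0.75054049 -0.66080564  1.02785008]
 [ 0.          0.          0.          1.        ]]
cap call [([210.3, 241.2], 0.68)]
cap call [([211.3, 246.6], 0.88), ([194.5, 325.7], 0.85)]
cap_top call [([195.2, 324.7], 0.91), ([205.
[... 996 characters left out ...]
4], 0.67)]
cap_top call [([349.4, 176.7], 0.65), ([287.9, 182.4], 0.57)]
cap_top call [([288.3, 180.0], 0.84), ([349.3, 173.3], 0.75), ([261.3, 211.8], 0.23)]
tub call [([347.7, 201.5], 0.66)]
tub call [([345.7, 208.7], 0.92), ([349.0, 173.3], 0.35)]
neck call [([346.2, 205.1], 0.85), ([382.1, 170.6], 0.6)]
neck call [([347.4, 184.9], 0.91), ([386.3, 175.2], 0.49), ([349.1, 174.4], 0.39)]
tray call [([332.1, 350.0], 0.7)]
tray call [([334.7, 348.4], 0.86)]
tab_a call [([344.2, 180.5], 0.59)]
tab_a call [([290.2, 185.8], 0.58), ([348.4, 183.9], 0.55), ([254.3, 253.7], 0.46)]
tab_b call [([344.2, 180.5], 0.59)]
tab_b call [([290.2, 185.8], 0.58), ([348.4, 183.9], 0.55), ([254.3, 253.7], 0.46)]
```

```bash
python3 - <<'E'
import cv2
a=cv2.imread("pics/scene0.png");b=cv2.imread("pics/side0.png")
c=cv2.resize(a[190:350,120:330],None,fx=3.6,fy=3.6,interpolation=cv2.INTER_CUBIC);cv2.imwrite("pics/crop.png",c)
E
```

```text
(no output)
```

View pics/scene0.png

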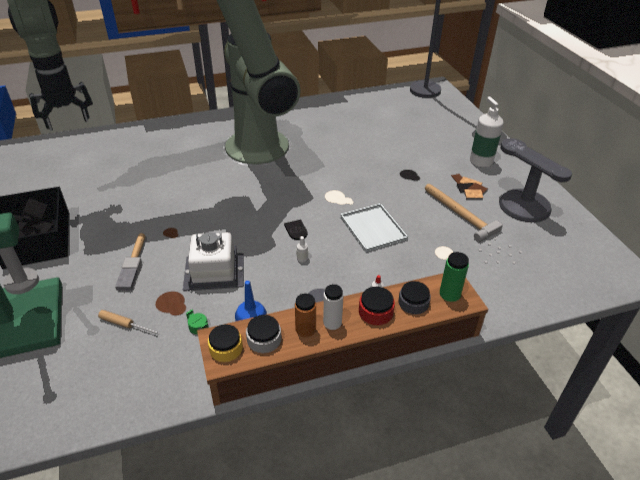

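View pics/side0.png

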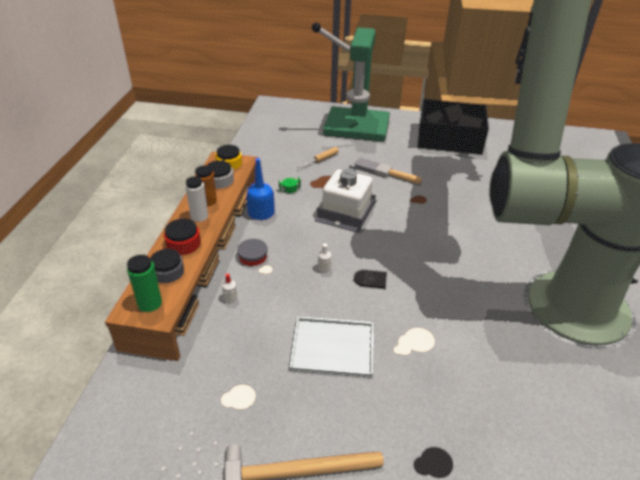

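View pics/crop.png

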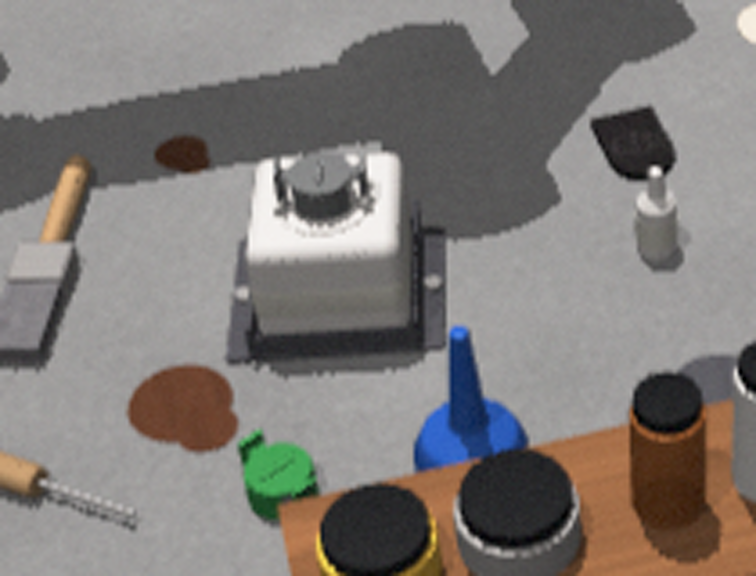

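The scene shows two cap-shaped things. One is the grey cap on the white tub, at scene (209,240) and side (348,178). The other is a green one lying on the bench, at scene (197,321) and side (289,185). The enlarged crop confirms that the grey cap with upright tabs on the tub is the one meant. Next I localise it, then look from above with the wrist camera.

```bash
cat > h.py <<'E'
from cell import *
import numpy as np, cv2
from scipy.spatial.transform import Rotation as R
def ray(f,px,T=None):
    u=(px[0]-f["cx"])/f["fx"];v=(px[1]-f["cy"])/f["fy"]
    if T is None: T=f["cam_to_world"]; d=np.array([u,v,1.])
    else:
        r=np.hypot(u,v); d=np.array([u,v,0])*(np.sin(r)/max(r,1e-9)); d[2]=np.cos(r)
    return T[:3,3],T[:3,:3]@d
def onz(f,px,z,T=None):
    o,d=ray(f,px,T); return o+d*(z-o[2])/d[2]
def down(yaw): # tool y along world direction yaw+90deg (mod 180), z down
    return (R.from_euler('z',yaw)*R.from_euler('x',np.pi)).as_rotvec()
def wrist():
    s=get_state(); f=grab_frame("wrist"); W=np.eye(4)
    W[:3,:3]=R.from_rotvec(s["eef_rot"]).as_matrix(); W[:3,3]=s["position"]
    return f,W@f["T_tool_cam"]
E
python3 - <<'E'
from h import *
np.set_printoptions(precision=4,suppress=True)
for c,ct,nk in(("scene",(208.9,236.7),(211.4,244.9)),("side",(349.3,173.3),(347.4,184.9))):
    f=grab_frame(c)
    print(c,"captop",onz(f,ct,.118),"neck",onz(f,nk,.092))
    for n,z in(("tray",.008),("dropper_a",.037),("heel",.008),("funnel_bottle",.05)):
        for d in silhouettes(c,n)[:2]:
            print(n,d["score"],onz(f,d["centre"],z),cv2.minAreaRect(np.argwhere(d["mask"])[:,::-1].astype(np.float32)))
            if n=="tray":
                h=cv2.convexHull(np.argwhere(d["mask"])[:,::-1].astype(np.int32));
                q=cv2.approxPolyDP(h,8,True)[:,0]; print([onz(f,p,.014)[:2] for p in q])
for y in(-np.pi/2,0,np.pi/2,np.pi): print(y,ik([.5,-.2,.3],down(y)))
E
```

```text
scene captop [ 0.5465 -0.2376  0.118 ] neck [ 0.5487 -0.2349  0.092 ]
tray 0.74 [0.5206 0.2122 0.008 ] ((373.8600158691406, 227.48001098632812), (58.600006103515625, 42.80000305175781), 53.13010025024414)
[array([0.5941, 0.2817]), array([0.6049, 0.1553]), array([0.4487, 0.1431]), array([0.4347, 0.2686])]
dropper_a 0.64 [ 0.5841 -0.0095  0.037 ] ((301.5, 249.5), (25.0, 11.0), 90.0)
dropper_a 0.61 [0.7559 0.1336 0.037 ] ((377.0, 281.0), (10.0, 10.0), 90.0)
heel 0.85 [0.4615 0.0076 0.008 ] ((295.9000244140625, 229.30003356933594), (21.0190372467041, 17.441329956054688), 63.43495178222656)
funnel_bottle 0.69 [0.5682 0.1834 0.05  ] ((373.5675964355469, 227.0946044921875), (59.1700553894043, 43.59286880493164), 54.46232223510742)
funnel_bottle 0.56 [ 0.7484 -0.1801  0.05  ] ((247.00729370117188, 299.53411865234375), (37.08665466308594, 31.21983528137207), 77.90524291992188)
side captop [ 0.5498 -0.2379  0.118 ] neck [ 0.5513 -0.2239  0.092 ]
tray 0.83 [0.5091 0.2213 0.008 ] ((332.4648132324219, 346.26739501953125), (83.29421997070312, 55.84376525878906), 4.635463237762451)
[array([0.4299, 0.2797]), array([0.5836, 0.296 ]), array([0.5986, 0.1629]), array([0.4446, 0.1463])]
dropper_a 0.76 [0.7585 0.1387 0.037 ] ((229.5, 287.5), (29.0, 15.0), 90.0)
dropper_a 0.52 [0.5696 0.0011 0.037 ] ((324.0, 258.0), (26.0, 12.0), 90.0)
heel 0.65 [0.4586 0.0137 0.008 ] ((369.3032531738281, 278.1639404296875), (32.86447525024414, 17.835538864135742), 5.19442892074585)
funnel_bottle 0.72 [ 0.7758 -0.1781  0.05  ] ((260.5, 190.5), (57.0, 27.0), 90.0)
-1.5707963267948966 [-0.5176  0.2689 -0.0955  1.2063  0.     -2.0884]
0 [-0.5176  0.2689 -0.0955  1.2063  0.      2.624 ]
1.5707963267948966 [-0.5176  0.2689 -0.0955  1.2063  0.      1.0532]
3.141592653589793 [-0.5176  0.2689 -0.0955  1.2063  0.     -0.5176]
```

```bash
python3 - <<'E'
from h import *
np.set_printoptions(precision=4,suppress=True)
movep([.548,-.238,.25],down(0)); sleep(.4)
f,T=wrist(); print(f["fx"],f["cx"],f["cy"],f["T_tool_cam"]); s=get_state(); print(s["clock"],s["position"],s["contact_force"],s["wrist_torque"])
for n,z in(("cap_top",.118),("neck",.092),("cap",.093),("tab_a",.093),("tub",0)):
    print(n,[(d["centre"],round(d["score"],2),onz(f,d["centre"],z,T)) for d in tip_of("wrist",n)[:3]])
for n,z in(("cap",.118),("tab_a",.125),("tub",.092)):
  for d in silhouettes("wrist",n)[:3]:
    m=d["mask"]; print(n,d["centre"],d["score"],m.sum(),onz(f,d["centre"],z,T),cv2.minAreaRect(np.argwhere(m)[:,::-1].astype(np.float32)))
cv2.imwrite("pics/w1.png",f["img"][:,:,::-1]); np.savez("w1.npz",T=T,f=[f["fx"],f["fy"],f["cx"],f["cy"]])
E
```

```text
371.64829954431775 315.7118059042341 232.7083746813791 [[-0.0015 -0.9644 -0.2644  0.0671]
 [ 1.     -0.0016  0.0003 -0.0004]
 [-0.0007 -0.2644  0.9644 -0.141 ]
 [ 0.      0.      0.      1.    ]]
4.325 [ 0.5479 -0.2382  0.25  ] [-0.1104  1.2133 -0.7236] [ 0.0587 -0.0646  0.0349]
cap_top [([319.8, 218.9], 0.86, array([ 0.5509, -0.241 ,  0.118 ])), ([381.9, 33.4], 0.71, array([ 0.6916, -0.2868,  0.118 ]))]
neck []
cap [([317.1, 215.3], 0.74, array([ 0.5481, -0.2391,  0.093 ])), ([375.3, 41.4], 0.69, array([ 0.6914, -0.2858,  0.093 ]))]
tab_a []
tub [([318.9, 196.1], 0.62, array([ 0.5482, -0.2414,  0.    ]))]
cap [320.5, 216.0] 0.88 3204 [ 0.5531 -0.2416  0.118 ] ((319.40814208984375, 217.75135803222656), (80.94713592529297, 58.817169189453125), 36.02737045288086)
cap [379.5, 36.0] 0.78 1897 [ 0.6894 -0.285   0.118 ] ((381.4386901855469, 33.089622497558594), (58.683692932128906, 45.26158905029297), 87.51044464111328)
tab_a [285.9, 211.9] 0.65 239 [ 0.5579 -0.2161  0.125 ] ((284.558837890625, 212.2647247314453), (11.399173736572266, 26.436382293701172), 14.03624439239502)
tab_a [352.8, 225.2] 0.64 329 [ 0.5477 -0.2654  0.125 ] ((351.4554748535156, 225.945556640625), (14.229032516479492, 28.259056091308594), 5.710593223571777)
tab_a [495.7, 246.3] 0.64 3343 [ 0.5302 -0.3848  0.125 ] ((490.49945068359375, 252.53707885742188), (34.99257278442383, 120.3050308227539), 22.680557250976562)
tub [312.3, 183.4] 0.64 14200 [ 0.5744 -0.2353  0.092 ] ((315.6192321777344, 201.69482421875), (141.94732666015625, 130.48020935058594), 11.560131072998047)
```

View pics/w1.png

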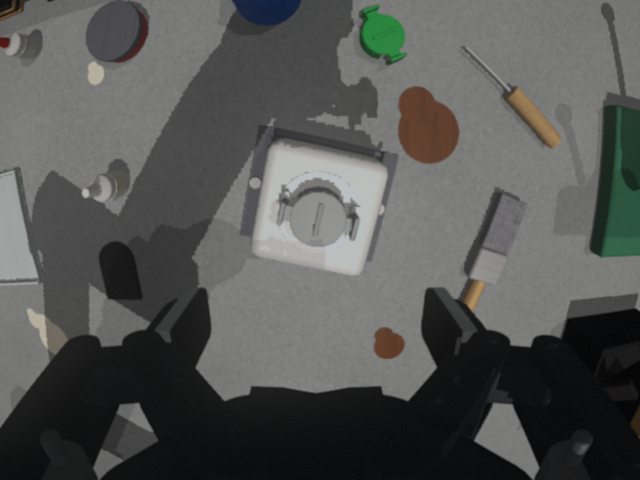

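The wrist view shows the tub rotated about 11.6° clockwise, with the grey cap at (320,218) and its tabs at (286,212) and (353,225). The green cap is at (382,35). I take one closer, aligned look, rectified onto the plane of the cap top.

```bash
cat >> h.py <<'E'
def rectify(f,T,c,yaw,z,half=.06,n=480):
    g=np.linspace(-half,half,n); gx,gy=np.meshgrid(g,g[::-1])
    Rz=R.from_euler('z',yaw).as_matrix()
    P=np.stack([gx,gy,0*gx],-1)@Rz.T+np.array([c[0],c[1],z])
    Q=(P-T[:3,3])@T[:3,:3]; r=np.hypot(Q[...,0],Q[...,1]); th=np.arctan2(r,Q[...,2])/np.maximum(r,1e-9)
    return cv2.remap(f["img"],(f["cx"]+f["fx"]*th*Q[...,0]).astype(np.float32),(f["cy"]+f["fy"]*th*Q[...,1]).astype(np.float32),cv2.INTER_LINEAR)
E
python3 - <<'E'
from h import *
np.set_printoptions(precision=4,suppress=True)
yaw=np.radians(-11.6); c=np.array([.5505,-.2395])
off=R.from_euler('z',yaw).apply([-.03,0,0])
move_l([c[0]+off[0],c[1]+off[1],.19],.15,down(yaw)); sleep(.4)
f,T=wrist(); print(get_state()["position"],get_state()["clock"])
for n,z in(("cap_top",.118),("cap",.093)): print(n,[onz(f,d["centre"],z,T) for d in tip_of("wrist",n)[:2]])
for d in silhouettes("wrist","tab_a")[:3]: print(d["centre"],d["score"],onz(f,d["centre"],.125,T))
A=rectify(f,T,c,yaw,.118); B=rectify(f,T,c,yaw,.092)
ci=cv2.HoughCircles(cv2.cvtColor(A,cv2.COLOR_RGB2GRAY),cv2.HOUGH_GRADIENT,1,60,param1=100,param2=20,minRadius=78,maxRadius=100);print(ci)
for I in(A,B): cv2.drawMarker(I,(240,240),(255,0,0),0,20)
if ci is not None:
    x,y,r=ci[0,0]; cv2.circle(A,(int(x),int(y)),int(r),(0,255,0),1)
cv2.imwrite("pics/rect.png",cv2.resize(np.hstack([A,B]),(800,400))[:,:,::-1])
E
```

```text
[ 0.5213 -0.2335  0.1903] 5.7667
cap_top [array([ 0.5507, -0.2398,  0.118 ]), array([ 0.4998, -0.0838,  0.118 ])]
cap [array([ 0.5497, -0.2401,  0.093 ])]
[269.4, 195.6] 0.74 [ 0.5584 -0.2141  0.125 ]
[360.8, 196.9] 0.65 [ 0.5472 -0.2645  0.125 ]
[368.8, 2.8] 0.61 [ 0.6562 -0.2913  0.125 ]
[[[243.5 241.5  88.8]]]
```

View pics/rect.png

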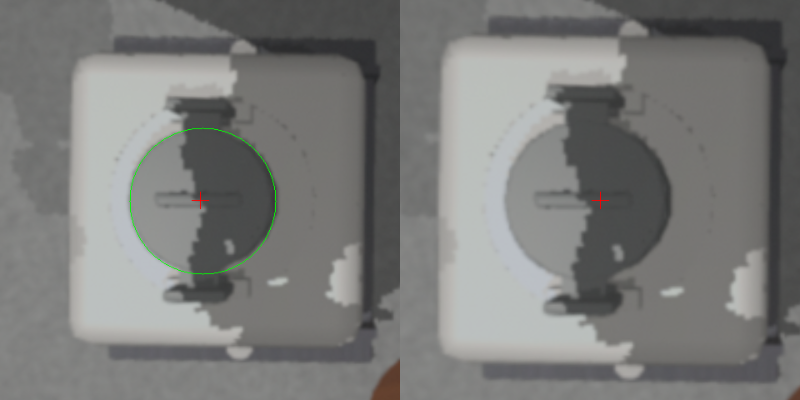

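```bash
python3 - <<'E'
from h import *
np.set_printoptions(precision=3,suppress=True)
yaw=np.radians(-11.6); c=np.array([.5505,-.2395,0])+R.from_euler('z',yaw).apply([.0003,-.0003,0])
print(c)
move_l([*c[:2],.16],.1); print(move_l([*c[:2],.102],.06,until_force=8)); sleep(.4)
def show(t):
    s=get_state(); print(t,s["clock"],s["position"],s["contact_force"],s["wrist_torque"],s["finger_gap"],s["grasp_force"])
show("pre")
try: grab(16)
except Exception as e: print(repr(e)); grab(20)
sleep(.4); show("post")
E
```

```text
[ 0.551 -0.24   0.   ]
False
pre 8.0083 [ 0.551 -0.24   0.102] [ 0.084 -0.352  0.896] [0.002 0.005 0.001] 0.9973961401858076 0.0
post 8.85 [ 0.551 -0.24   0.103] [-1.114  1.069  5.662] [0.064 0.252 0.02 ] 0.5770681112652175 20.666756629943848
```

```bash
python3 - <<'E'
from h import *
np.set_printoptions(precision=3,suppress=True)
p=get_state()["position"]; p=np.array([.5510-.0000,-.2399,.102]); y0=-11.6
for d in [3,6,10,14,18,22,26,30]:
    t0=get_state()["clock"]; move_l(p,.03,down(np.radians(y0+d))); sleep(.15)
    s=get_state(); r=R.from_rotvec(s["eef_rot"]).as_matrix()
    print(d,round(s["clock"]-t0,2),round(np.degrees(np.arctan2(r[1,0],r[0,0]))-y0,2),s["contact_force"],s["wrist_torque"],round(s["finger_gap"],3),round(s["grasp_force"],1))
E
```

```text
3 0.4 3.01 [-0.684  0.52   3.751] [0.104 0.297 0.053] 0.575 20.6
6 0.4 5.95 [-0.672 -0.192  5.726] [0.081 0.162 0.06 ] 0.578 20.8
10 0.4 9.96 [-1.446  0.595  5.287] [0.108 0.161 0.019] 0.575 20.7
14 0.4 13.95 [-0.705  0.235  5.695] [0.067 0.16  0.003] 0.568 20.7
18 0.4 17.96 [-0.182  0.266  6.099] [0.118 0.086 0.046] 0.574 20.7
22 0.4 21.95 [-0.2   -0.027  5.599] [0.166 0.077 0.028] 0.575 20.6
26 0.4 25.96 [-0.747  0.393  4.987] [0.172 0.087 0.043] 0.573 20.7
30 0.4 29.96 [-0.711  1.721  5.557] [0.271 0.164 0.078] 0.575 20.8
```

```bash
python3 - <<'E'
from h import *
np.set_printoptions(precision=3,suppress=True)
p=np.array([.5510,-.2399,.102]); y0=-11.6; H=[]
def tz():
    a=[]
    for _ in range(8): sleep(.015); s=get_state(); a.append([*s["wrist_torque"],*s["contact_force"],s["finger_gap"]])
    return np.mean(a,0)
d=30; print("base",tz()); hits=0
while d<84:
    d+=1.5; move_l(p,.03,down(np.radians(y0+d))); m=tz(); H.append(m[2])
    b=np.median(H[:-2]) if len(H)>3 else H[0]
    print(d,m,round(b,3))
    if len(H)>3 and abs(m[2]-b)>.1: break
print(get_state()["clock"])
E
```

```text
base [ 0.258  0.168  0.068 -0.807  0.874  5.512  0.575]
31.5 [ 0.272  0.138  0.002 -0.892  1.57   5.831  0.573] 0.002
33.0 [ 0.323  0.175  0.017 -0.73   1.585  5.701  0.574] 0.002
34.5 [ 0.329  0.175  0.034 -0.888  1.352  6.059  0.574] 0.002
36.0 [ 0.313  0.171  0.028 -0.994  1.668  6.111  0.573] 0.01
37.5 [ 0.346  0.196  0.021 -0.541  1.503  5.522  0.574] 0.017
39.0 [ 0.333  0.182  0.05  -0.854  1.616  5.993  0.573] 0.023
40.5 [ 0.346  0.162  0.046 -0.72   1.404  5.914  0.574] 0.021
42.0 [ 0.341  0.146  0.033 -0.764  1.559  6.027  0.573] 0.025
43.5 [ 0.323  0.125  0.018 -0.523  1.834  5.755  0.574] 0.028
45.0 [ 0.339  0.149  0.038 -0.778  1.321  5.505  0.573] 0.03
46.5 [ 0.367  0.135  0.026 -0.59   1.86   5.783  0.575] 0.028
48.0 [ 0.387  0.184  0.032 -0.56   1.856  6.045  0.573] 0.03
49.5 [ 0.425  0.174  0.016 -0.756  2.095  5.639  0.572] 0.028
51.0 [ 0.449  0.207  0.025 -0.613  2.004  6.313  0.572] 0.03
52.5 [ 0.451  0.228  0.019 -1.321  1.981  6.598  0.574] 0.028
54.0 [ 0.478  0.225  0.017 -1.204  1.765  6.359  0.574] 0.027
55.5 [ 0.48   0.253  0.018 -0.817  2.481  6.246  0.575] 0.026
57.0 [ 0.503  0.286  0.    -1.143  2.413  6.831  0.574] 0.026
58.5 [ 0.534  0.361 -0.029 -1.52   2.405  6.783  0.575] 0.025
60.0 [ 0.604  0.476 -0.071 -2.125  2.537  7.457  0.573] 0.023
61.5 [ 0.63   0.541 -0.133 -2.494  2.925  7.858  0.573] 0.021
20.2333
```

```bash
python3 - <<'E'
from h import *
f,T=wrist(); I=f["img"]
g=grab_frame("scene")["img"][190:310,150:290]
h=grab_frame("side")["img"][130:250,290:410]
o=np.hstack([cv2.resize(I[200:440,200:440],(400,400)),cv2.resize(h,(400,400),interpolation=2)])
cv2.imwrite("pics/turn.png",o[:,:,::-1])
E
```

```text
(no output)
```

View pics/turn.png

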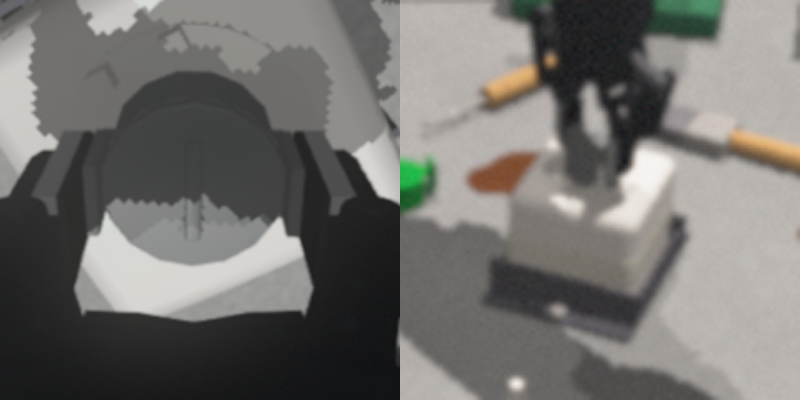

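The slot is aligned with the gripper while the tub looks rotated, so the cap turned with it. The torque ramp that starts at about 57° is the stop. I ease back slightly and lift with a force guard.

```bash
python3 - <<'E'
from h import *
np.set_printoptions(precision=3,suppress=True)
p=np.array([.5510,-.2399,.102]); y=np.radians(-11.6+60)
def show(t):
    s=get_state(); print(t,round(s["clock"],2),s["position"],s["contact_force"],s["wrist_torque"],round(s["finger_gap"],3),round(s["grasp_force"],1))
move_l(p,.03,down(y)); sleep(.15); show("back")
for z in(.104,.106,.109,.113,.118,.130):
    hit=move_l([*p[:2],z],.025,until_force=14); sleep(.1); show((z,hit))
    if hit or get_state()["contact_force"][2]<-12: print("STOP"); break
E
```

```text
back 20.78 [ 0.551 -0.239  0.103] [-1.858  2.897  7.902] [ 0.591  0.535 -0.087] 0.576 21.4
(0.104, False) 21.13 [ 0.551 -0.239  0.104] [-1.498  3.707  5.33 ] [ 0.78   0.485 -0.081] 0.574 22.2
(0.106, False) 21.48 [ 0.551 -0.239  0.106] [-1.454  3.923  2.789] [ 0.976  0.481 -0.07 ] 0.574 21.6
(0.109, False) 21.85 [ 0.551 -0.24   0.109] [-1.998  3.266  1.483] [0.65  0.517 0.041] 0.573 22.3
(0.113, False) 22.26 [ 0.551 -0.24   0.113] [-0.821  2.596 -0.407] [0.556 0.225 0.028] 0.573 22.0
(0.118, False) 22.71 [ 0.551 -0.24   0.118] [-0.3    0.398 -0.712] [-0.046 -0.032 -0.035] 0.573 21.8
(0.13, False) 23.44 [ 0.551 -0.24   0.13 ] [ 0.638 -0.073 -1.205] [ 0.041 -0.003  0.029] 0.575 21.8
```

```bash
python3 - <<'E'
from h import *
np.set_printoptions(precision=3,suppress=True)
def show(t):
    s=get_state(); print(t,round(s["clock"],2),s["position"],s["contact_force"],s["wrist_torque"],round(s["finger_gap"],3),round(s["grasp_force"],1))
move_l([.551,-.24,.23],.12); r=down(np.radians(95.5))
move_l([.517,.217,.23],.15,r); move_l([.517,.217,.05],.12); move_l([.517,.217,.022],.04); sleep(.3); show("above")
print(move_l([.517,.217,.006],.01,until_force=3)); show("down")
E
```

```text
above 30.43 [0.517 0.217 0.022] [0.155 0.225 0.116] [-0.049 -0.037  0.015] 0.575 21.8
True
down 31.28 [0.517 0.217 0.015] [-0.281 -0.267  4.059] [-0.     0.052 -0.076] 0.571 23.2
```

```bash
python3 - <<'E'
from h import *
sleep(.2); let_go(); sleep(.3); print(get_state()["contact_force"])
move_l([.517,.217,.07],.05); move_l([.44,.21,.2],.15); sleep(.3)
f,T=wrist(); g=grab_frame("side")["img"][230:390,230:400]; w=grab_frame("scene")["img"][180:280,310:430]
A=rectify(f,T,(.517,.217),0,.004,half=.11)
cv2.imwrite("pics/placed.png",np.hstack([cv2.resize(a,(400,400),interpolation=2) for a in(A,g)])[:,:,::-1]); print(get_state()["clock"])
E
```

```text
[-1.0323569  -0.48178992  0.3461234 ]
35.1167
```

View pics/placed.png

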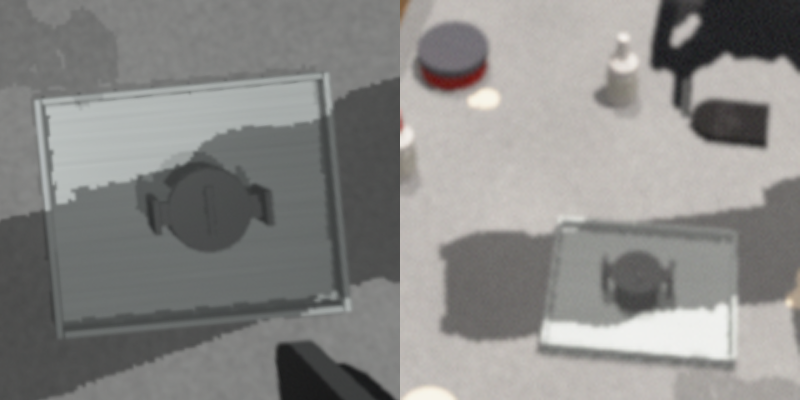

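The cap sits flat and top up near the tray's centre, at about (210,210) in the rectified view. Its tabs are out, the dropper and heel are undisturbed, and the gripper is clear.

```bash
python3 -c "
from cell import *
print(sign_off())"
```

```text
the job is handed in; nothing more can be done
None
```

I turned the cap about 60° anticlockwise until I felt the stop, lifted it off and set it top up on the tray floor; the job is handed in at about 35 s, though the pad force read 21–23 N, just over the 12–20 N asked (the gripper's minimum is 20 N).

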